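Steer the reflected laser cross onto the alignment target

ROBOT

A 6-joint arm with a two-finger parallel gripper is mounted at the origin on the work surface. World frame = base frame: x ahead of the robot, y to its left, z up, the work surface at z = 0. Lengths are in mm, angles in rad, forces in N, time in s.
With the tool pointing down it reaches from about 350 to 775 mm from the base axis. Payload 7.3 kg.
Tool frame: the origin (TCP) lies on the centre line of the jaws, within the pads' length; the fingertips stand 25 mm ahead of it and the grasp point (between the pads) lies 6 mm ahead of it; z points along the fingers, y is the direction in which the jaws open and shut (so a half turn about z gives the same grasp; the last joint's range is limited). The gripper opens to 92 mm and grips with 3 to 60 N. Pads are 19 mm wide; open, the fingers measure 130 mm over their backs; the gripper's body (75 mm by 190 mm) begins 47 mm behind the grasp point.
Start: joints at [1.036, 0.342, 1.524, -0, 1.275, -0.146], TCP at [199.002, 485.84, 251.741] pointing down, gripper open.
Joint ranges: [-2.53, 2.53], [-0.77, 2.02], [0.04, 2.7], [-1, 4.14], [0.28, 2.66], [-3.11, 3.11]. Speed limits (rad/s): [2.57, 2.57, 3.14, 3.14, 3.14, 3.14].

INTERFACE

Orientations are given as a unit quaternion [x, y, z, w].
In Python, from cell import manip gives the robot as it stands.
- The arm moves only by the tool play_rows, never from a script. Its argument "steps" is a list of rows, each an object with "slide": the shift along the tool's x, y, z in cm, a list of three; "twist": the turn, a rotation vector about the tool's x, y, z in rad, a list of three. In form: [{"slide": [tx, ty, tz], "twist": [rx, ry, rz]}, ...]. A call has 1 to 5 rows; each row is the pose to reach, as a shift and turn from the pose measured when the call began, along the tool's axes at that moment; what a row does not reach only later rows make up. A row lasts 1/10 s, in which the tool goes at most 50 mm and 8.59 degrees, less where a joint would pass 70% of its speed; a pose out of reach is approached as far as the arm can. A call with a gripper value outside its range is refused whole. "grip" is the opening, from 0 (shut) to 1 (fully open), set as the call begins (left out, the last holds). The fingers move at their own pace and stop on an object; "force" is the grip in N (left out, the last holds). Time passes only in rows, so rows that repeat a pose let the fingers close. It gives the time, the measured TCP pose, the force and the opening at its end, in the units of the state.
- manip.sense(): the state, without advancing time (a new reading comes with each control period).
- manip.get_image(name): name is "scene" or "top" or "wrist"; returns a dict with "color" (480x640x3 uint8, red, green, blue), "z_map" (480x640 float32, mm along the optical axis (not along the pixel's ray), 0 where there is no reading), "vertical_fov" (degrees; the focal length in pixels is half the picture's height over the tangent of half this angle, whatever the lens; pixels are square), "cx", "cy" (the principal point, pixels), "k1" (the pictures are not rectified: a ray, as slopes to the right and down, at radius r is drawn at 1 + k1 r^2 times it, then the intrinsics apply), "world_from_camera" (4x4, takes a point from camera to world coordinates). Camera axes: x right, y up, looking along -z (the intrinsics and any distortion apply to the point x, -y, -z); pixel columns grow to the right and rows downward; lengths in mm; the calibration is good to about 2 mm. A picture is of the moment at which its call begins.
- manip.hand_in(): hands the job in, once; it reports no verdict.
The state is a dict: "time_s": time; "q": joint angles; "joint_vel": joint speeds; "joint_torque": joint torques, N m; "tool_pos": TCP position; "eef_rot": TCP orientation; "ft_force": force on the tool from outside, world axes, zero at the start; "moment": the same for the moment, N m; "finger_gap": finger opening in mm.
Only numpy, scipy, OpenCV 4.12 (cv2) and the standard library are available. Lean on these libraries where they do the work, as an engineer would, in place of code of your own. Each camera call takes 0.05 s, during which the arm holds its last target.

TASK

Turn the two black knurled screws on the back of the tilted mirror mount, one and then the other, until the centre of the red laser cross on the white target plate lies inside the small black ring. Then let go of the screws; leave the loose things on and beside the breadboard where they are.

Things in the scene. Friction and masses are not known exactly. Their poses are not given: they have to be found in the camera images.
- board: Aluminium breadboard, 300 (x) x 400 (y) x 12 mm, fixed to the bench, carrying laser, mirror mount and target. Origin: centre of its underside on the bench top; z up, x away from the robot (within 0.25 rad). The tilted cross-line laser points up at the mirror from the far +y side. Apart from the mount and its post nothing on the board is higher than 150 mm.
- mount: Tilted mirror mount. Origin: centre of the underside of its fixed plate, 80 x 80 x 12 mm, black, about 232 mm over the bench; z points outwards along both screws (up and towards the robot, 38 deg from vertical). The mirror is below it, facing down. From its +y edge a 12 mm rod runs 78 mm to a steel post whose top and clamp reach 260 mm over the bench. Nothing stands above the knobs.
- screw_a (a joint): Angle of the lower, nearer screw, rad, limits -4 to 4 (the ring lies within 1 rad of zero). Positive is anticlockwise, looking onto the knob's outer end. Friction about 0.05 N m; it stays where it is left and does not move in or out. One radian positive shifts line_a by 7.2 mm along that line's own +x, whatever the other screw's angle; it does not shift line_b.
- screw_b (a joint): Angle of the upper, farther screw; same kind, sign, limits and friction. One radian positive shifts line_b by 6.5 mm along that line's own +x, whatever the other screw's angle; it does not shift line_a.
- screw_a_grip (a point): On the axis of screw_a, half-way along its knob: a black knurled cylinder, 24 mm diameter, 22 mm long. Its z axis points outwards along the screw (same as mount): approach against it. Behind the knob: 8 mm of thin shaft, a brass bushing (15 mm diameter, 10 mm high), then the plate, 29 mm behind this point. The knobs are parallel, 79 mm apart, at opposite corners. Turns with the screw.
- screw_b_grip (a point): The same point on screw_b, the upper knob, of the same size and direction.
- line_a_mid (a point): Point on line_a of the red laser cross: a straight line 3 mm wide and 90 mm long on the target plate's face, running roughly away from the robot. The line runs along this frame's y axis and shifts only along its x axis (level, roughly to the right as the robot looks). The cross's centre is where line_a and line_b meet; they meet at about 84 degrees.
- line_b_mid (a point): Point on line_b, the other line of the red cross, of the same size, running roughly from left to right. The line runs along this frame's y axis and shifts only along its x axis (level, roughly away from the robot).
- target_mark (a point): Centre of the black ring on the white target plate, on its face, 21 mm over the bench. The ring is 10 mm inside and 18 mm outside diameter; the plate is 110 x 110 x 8 mm and fixed to the breadboard.
- driver: Bystander, loose: orange-handled hex driver, 175 mm long, 18 mm thick, lying along the breadboard's +y edge; origin on its underside where handle meets blade.
- lens_cap: Bystander, loose: black lens cap, 38 mm wide, 11 mm high, on the breadboard's -y edge; origin at the centre of its underside.
- optics_box: Bystander, loose: small pale optics box, 50 x 50 x 22 mm, on the breadboard below the mount; origin at the centre of its underside.
- wash_bottle: Bystander, loose: white capped bottle, 64 mm wide, 160 mm high, standing left of the breadboard; origin at the centre of its underside.
- spare_post: Bystander, loose: spare steel post, 25 mm thick on a 36 mm black foot, 83 mm high, standing right of the breadboard; origin at the centre of its underside.

How it is judged:
By the outcome, as a careful person would: the job done as asked, in the order asked, and still so for the second after the job is handed in, with the robot touching nothing.
It also fails if it takes over 58 s, if anything falls off the work surface, if the arm or the gripper's body presses on something with over 40 N, if the wrist force passes 120 N, or if a joint passes its speed limit or range.

## Working session

There is one attempt and no reset: what is moved stays moved. The work goes in short steps, Python scripts to look and compute and a tool call to move; the robot and the scene stay as the last step left them, time stands still between calls to the robot, and variables do not carry over. Pictures are saved under pics/ and viewed, and the job is handed in when it is done.

Besides the shell and the picture viewer there is one more tool, called after "Emit:" in YAML: its name, and indented under it one key for each argument. play_rows: Moves the arm, as the interface text tells. Its arguments: {"type":"object","properties":{"steps":{"type":"array","items":{"type":"object","properties":{"slide":{"type":"array","items":{"type":"number"}},"twist":{"type":"array","items":{"type":"number"}}}}},"grip":{"type":"number"},"force":{"type":"number"}},"required":["steps"]}

```bash
mkdir -p pics; ls; cat > h.py <<'E'
import numpy as np, cv2
from cell import manip
def grab(n):
    d=manip.get_image(n); np.savez('/tmp/'+n+'.npz',**d); return d
def load(n): return np.load('/tmp/'+n+'.npz')
def K(d):
    h=d['color'].shape[0]; f=h/2/np.tan(np.radians(float(d['vertical_fov']))/2)
    return np.array([[f,0,float(d['cx'])],[0,f,float(d['cy'])],[0,0,1]]),np.array([float(d['k1']),0,0,0,0])
def slopes(d,uv):
    k,D=K(d); return cv2.undistortPoints(np.array(uv,float).reshape(-1,1,2),k,D)[:,0]
def world(d,uv,z=None):
    uv=np.array(uv,float).reshape(-1,2)
    s=slopes(d,uv)
    if z is None: z=np.array([d['z_map'][int(round(v)),int(round(u))] for u,v in uv])
    p=np.c_[s[:,0]*z,-s[:,1]*z,-np.ones(len(s))*z,np.ones(len(s))]
    return (p@d['world_from_camera'].T)[:,:3]
def onplane(d,uv,h):
    s=slopes(d,uv);T=d['world_from_camera'];r=np.c_[s[:,0],-s[:,1],-np.ones(len(s))]@T[:3,:3].T
    o=T[:3,3]; return o+r*((h-o[2])/r[:,2])[:,None]
E
python3 - <<'E'
from h import *
for n in ['scene','top','wrist']:
    d=grab(n); cv2.imwrite(f'pics/{n}0.png',d['color'][:,:,::-1]); print(n,d['world_from_camera'].round(3).tolist(),d['vertical_fov'],d['k1'])
print(manip.sense())
E
```

```text
pics
scene [[0.877, -0.253, 0.408, 955.265], [0.48, 0.495, -0.724, -686.156], [-0.019, 0.831, 0.556, 699.282], [0.0, 0.0, 0.0, 1.0]] 54.364309285880466 -0.06797353982430927
top [[-0.06, 0.971, -0.233, 256.309], [-0.998, -0.061, 0.006, -0.277], [-0.008, 0.233, 0.973, 1409.01], [0.0, 0.0, 0.0, 1.0]] 53.51191045562242 -0.060305509819905824
wrist [[0.38, -0.893, -0.243, 132.756], [0.925, 0.366, 0.101, 512.069], [-0.002, -0.263, 0.965, 384.705], [0.0, 0.0, 0.0, 1.0]] 59.57587920225245 -0.05888170579928431
{'time_s': 0.15, 'q': array([ 1.03598633e+00,  3.42571696e-01,  1.52473404e+00, -3.18013662e-05,
        1.27539879e+00, -1.45978250e-01]), 'joint_vel': array([-0.00115859, -0.00114766, -0.00327495,  0.00023485, -0.00113623,
        0.00013476]), 'joint_torque': array([ 1.82306285e-03, -4.31467974e+01, -2.44355160e+01,  7.18070101e-02,
        5.37283660e-02, -1.17723039e-04]), 'tool_pos': array([198.88024258, 485.60265022, 251.22209965]), 'eef_rot': array([ 1.93188864e-01,  9.81161431e-01, -5.29114865e-04, -1.71266924e-04]), 'ft_force': array([-0.12494251, -0.55590361,  0.03635413]), 'moment': array([0.02713249, 0.01974214, 0.05140254]), 'finger_gap': 91.54116028521875}
```

View pics/scene0.png

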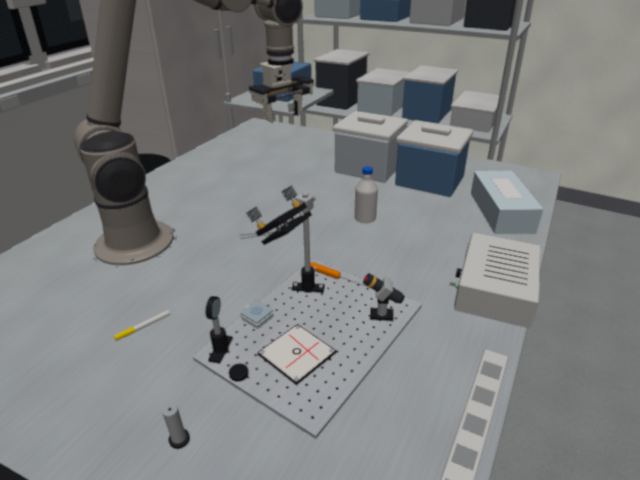

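View pics/top0.png

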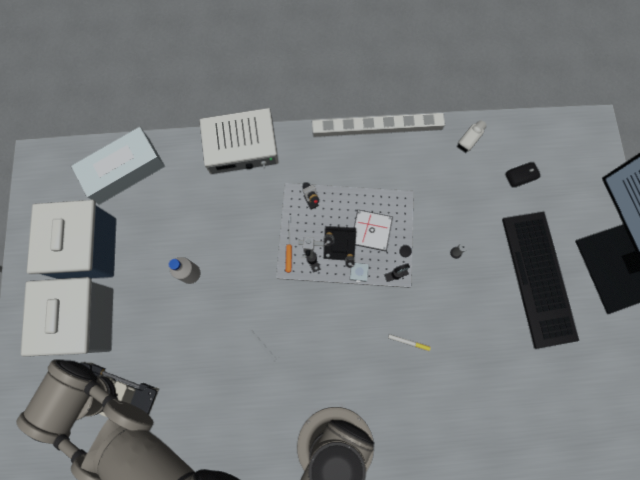

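View pics/wrist0.png

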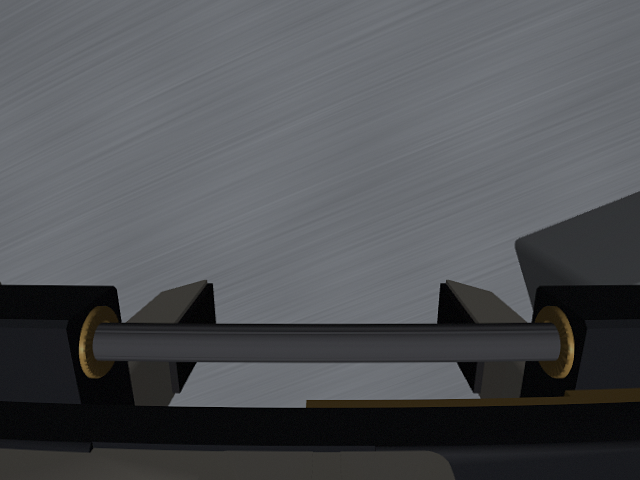

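Scene: the mount is at about scene (285,220) and top (340,243), with the plate at top (372,230). The wrist view is only bench. I'll zoom in.

```bash
python3 - <<'E'
from h import *
d=load('top');c=d['color'][170:300,260:430,::-1];cv2.imwrite('pics/topz.png',cv2.resize(c,None,fx=4.6,fy=4.6,interpolation=cv2.INTER_CUBIC))
d=load('scene');c=d['color'][175:255,235:335,::-1];a=cv2.resize(c,None,fx=7,fy=7,interpolation=cv2.INTER_CUBIC);cv2.imwrite('pics/scz.png',a)
c=d['color'][315:390,245:345,::-1];a=cv2.resize(c,None,fx=7,fy=7,interpolation=cv2.INTER_CUBIC);cv2.imwrite('pics/sczt.png',a)
E
```

```text
(no output)
```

View pics/topz.png

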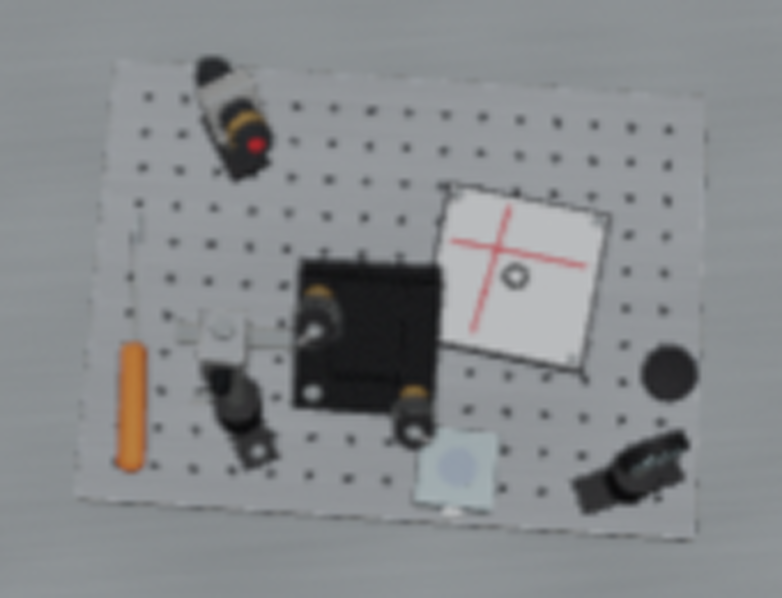

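View pics/scz.png

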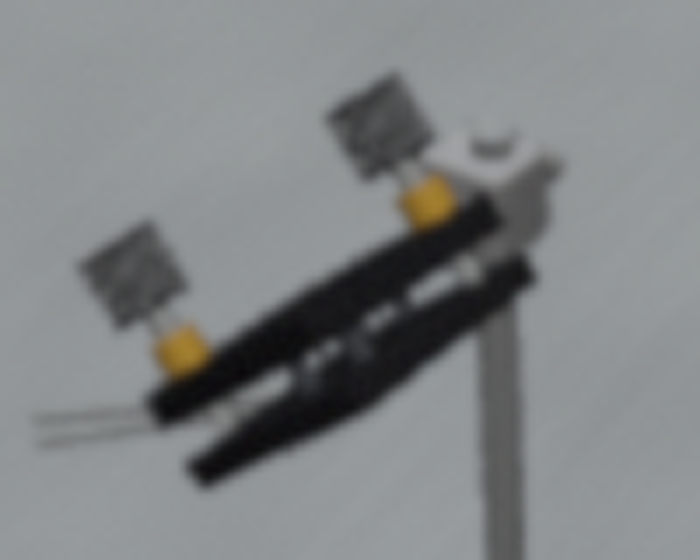

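View pics/sczt.png

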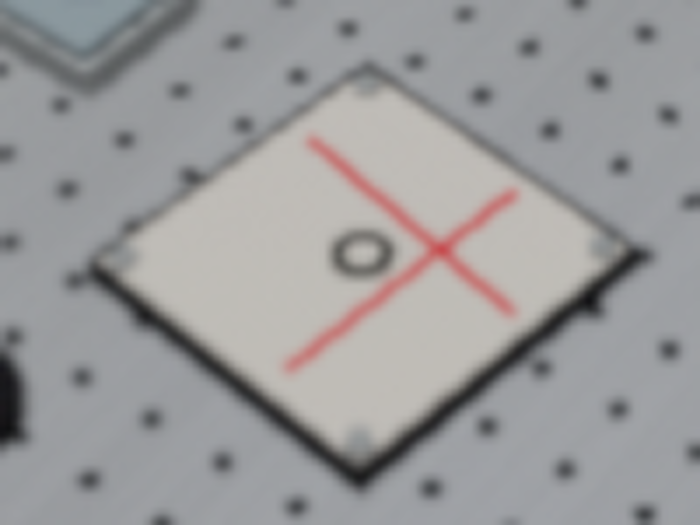

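```bash
python3 - <<'E'
from h import *
d=load('top'); z=lambda l:[((u+.5)/4.6-.5+260,(v+.5)/4.6-.5+170) for u,v in l]
P=onplane(d,z([(509,207),(474,332),(452,240),(585,266),(515,276),(445,184),(609,213),(582,371)]),21)
print('top',P.round(1).tolist())
s=load('scene'); zs=lambda l:[((u+.5)/7-.5+245,(v+.5)/7-.5+315) for u,v in l]
S=onplane(s,zs([(515,190),(290,370),(310,137),(515,313),(362,254),(640,253),(360,475),(90,265)]),21)
print('scene',S.round(1).tolist())
def off(P):
    a0,a1,b0,b1,m=P[:5,:2]
    out=[]
    for p,q,ref in((a0,a1,np.array([0,-1])),(b0,b1,np.array([1,0]))):
        t=(q-p)/np.linalg.norm(q-p); n=np.array([-t[1],t[0]]); n=n*np.sign(n@ref); out.append((np.linalg.norm(q-p),n,(m-p)@n))
    return out
for X in(P,S):
    o=off(X);print([(round(l,1),n.round(3),round(x,2)) for l,n,x in o],'a',o[0][2]/7.2,'b',o[1][2]/6.5)
# board corners top
print(onplane(d,z([(115,62),(705,100),(693,540),(77,498)]),12).round(1).tolist())
# mount
print('depth scene A,B',world(s,[(254,214),(289,193)]).round(1).tolist())
# mount plate points in top
for uv in z([(350,300),(400,300),(350,350),(400,350),(330,380),(315,335),(415,435),(330,310),(413,420)]): print(np.round(uv),world(d,[uv]).round(1))
from itertools import product
# triangulate
def ray(d,uv):
    s=slopes(d,uv)[0];T=d['world_from_camera'];r=T[:3,:3]@np.array([s[0],-s[1],-1]);return T[:3,3],r/np.linalg.norm(r)
def tri(ua,ub):
    (o1,r1),(o2,r2)=ray(s,[ua]),ray(d,[ub]);A=np.c_[r1,-r2];t=np.linalg.lstsq(A,o2-o1,rcond=None)[0];p,q=o1+r1*t[0],o2+r2*t[1];return (p+q)/2,np.linalg.norm(p-q)
zq=lambda u,v:((u+.5)/7-.5+235,(v+.5)/7-.5+175)
print('A',tri(zq(133,275),z([(414,423)])[0]));print('B',tri(zq(378,127),z([(317,322)])[0]))
E
```

```text
top [[658.0, -148.0, 21.0], [575.0, -118.3, 21.0], [637.8, -108.7, 21.0], [614.7, -194.5, 21.0], [610.8, -148.1, 21.0], [676.5, -107.1, 21.0], [649.8, -213.6, 21.0], [544.7, -186.2, 21.0]]
scene [[635.9, -111.0, 21.0], [613.9, -197.1, 21.0], [573.5, -120.0, 21.0], [657.6, -151.4, 21.0], [609.8, -152.2, 21.0], [677.9, -116.1, 21.0], [648.3, -218.7, 21.0], [545.1, -191.0, 21.0]]
[(np.float64(88.2), array([-0.337, -0.942]), np.float64(15.93)), (np.float64(88.8), array([ 0.966, -0.26 ]), np.float64(-15.82))] a 2.2123394425319183 b -2.4340179322069915
[(np.float64(88.9), array([ 0.969, -0.248]), np.float64(-15.07)), (np.float64(89.8), array([0.35 , 0.937]), np.float64(-17.43))] a -2.093607630665055 b -2.681036844291102
[[779.2, 108.4, 12.0], [727.2, -287.0, 12.0], [431.6, -248.7, 12.0], [483.4, 144.8, 12.0]]
depth scene A,B [[481.0, -73.1, 253.1], [530.5, -23.4, 286.1]]
[336. 235.] [[542.5 -32.5 258.1]]
[347. 235.] [[540.6 -59.5 258.8]]
[336. 246.] [[523.3 -31.7 220. ]]
[347. 246.] [[516.3 -58.3 243.7]]
[331. 252.] [[504.6 -19.3 231.3]]
[328. 242.] [[517.4 -12.1 287.2]]
[350. 264.] [[466.2 -62.3 257.8]]
[331. 237.] [[529.3 -20.7 292.1]]
[349. 261.] [[473.8 -61.7 261. ]]
A (array([474.00366411, -63.53853362, 246.86908276]), np.float64(2.171744765869944))
B (array([524.91072212, -14.28152813, 281.43945788]), np.float64(2.1375848148735024))
```

```bash
cat >> h.py <<'E'
from scipy.spatial.transform import Rotation as Ro
PSI=-0.127; TH=np.radians(38)
N=np.array([-np.sin(TH)*np.cos(PSI),-np.sin(TH)*np.sin(PSI),np.cos(TH)])
def Rtool(q6,psi=PSI):
    z=-N; y=np.array([np.cos(TH)*np.cos(psi),np.cos(TH)*np.sin(psi),np.sin(TH)]); x=np.cross(y,z)
    return Ro.from_matrix(np.c_[x,y,z])*Ro.from_euler('z',q6)
def rel(p,R):
    s=manip.sense(); R0=Ro.from_quat(s['eef_rot'])
    print('slide cm',(R0.inv().apply(np.array(p)-s['tool_pos'])/10).round(2),'twist',(R0.inv()*R).as_rotvec().round(3),'q',s['q'].round(2),'t',s['time_s'])
E
python3 - <<'E'
from h import *
d=load('top'); print('bottle',world(d,[(180,265)]))
A=np.array([474,-63.5,246.9])
p=A+116*N; print(p); rel(p,Rtool(1.2)); rel([400,260,350],Rtool(1.2))
E
```

```text
bottle [[512.89686779 392.34709622 144.27420373]]
[403.15843539 -54.45443696 338.30924742]
slide cm [-39.38 -42.24  -8.67] twist [-0.866 -0.046  2.393] q [ 1.04  0.34  1.52 -0.    1.28 -0.15] t 0.15
slide cm [-27.16 -13.26  -9.87] twist [-0.866 -0.046  2.393] q [ 1.04  0.34  1.52 -0.    1.28 -0.15] t 0.15
```

Emit:
play_rows:
  steps:
    - {"slide":[-4,-2,-1.5],"twist":[-0.045,0,0.125]}
    - {"slide":[-8,-4,-3],"twist":[-0.09,0,0.25]}
    - {"slide":[-12,-6,-4.5],"twist":[-0.135,0,0.375]}
    - {"slide":[-16,-8,-6],"twist":[-0.18,0,0.5]}
    - {"slide":[-20,-10,-7.5],"twist":[-0.225,0,0.625]}
  grip: 0.6

```text
time_s: 0.65
tool_pos: [346.8, 315.8, 326.8]
eef_rot: [0.486, 0.867, 0.109, 0.022]
ft_force: [0.5, 0.7, -0.5]
finger_gap: 57.1
```

```bash
python3 - <<'E'
from h import *
A=np.array([474,-63.5,246.9])
p=A+116*N; print(manip.sense()['tool_pos'],manip.sense()['finger_gap']);rel(p,Rtool(1.2)); rel([400,180,350],Rtool(1.2))
E
```

```text
[346.75792038 315.75635207 326.81282368] 57.0962882269427
slide cm [-34.25 -13.72  -6.51] twist [-0.651 -0.037  1.759] q [ 0.53  0.07  1.69  0.08  1.18 -0.04] t 0.65
slide cm [-14.15  -1.91  -3.77] twist [-0.651 -0.037  1.759] q [ 0.53  0.07  1.69  0.08  1.18 -0.04] t 0.65
```

Emit:
play_rows:
  steps:
    - {"slide":[-3.5,-0.8,-0.9],"twist":[-0.05,0,0.135]}
    - {"slide":[-7,-1.6,-1.8],"twist":[-0.1,0,0.27]}
    - {"slide":[-10.5,-2.4,-2.7],"twist":[-0.15,0,0.405]}
    - {"slide":[-14,-3.2,-3.6],"twist":[-0.2,0,0.54]}
    - {"slide":[-17.5,-4,-4.5],"twist":[-0.25,0,0.67]}

```text
time_s: 1.15
tool_pos: [399.0, 138.4, 350.6]
eef_rot: [0.738, 0.637, 0.216, 0.044]
ft_force: [0.5, 0.5, 0.4]
finger_gap: 54.8
```

```bash
python3 - <<'E'
from h import *
A=np.array([474,-63.5,246.9])
p=A+116*N; print(manip.sense()['tool_pos']);rel(p,Rtool(1.2))
E
```

```text
[399.00105815 138.36538095 350.6100627 ]
slide cm [-18.8    3.5   -2.77] twist [-0.41  -0.033  1.079] q [ 0.   -0.15  1.89  0.25  1.03  0.06] t 1.15
```

Emit:
play_rows:
  steps:
    - {"slide":[-3.5,0.7,-0.5],"twist":[-0.05,0,0.135]}
    - {"slide":[-7,1.4,-1],"twist":[-0.1,0,0.27]}
    - {"slide":[-10.5,2,-1.5],"twist":[-0.15,0,0.405]}
    - {"slide":[-14,2.7,-2],"twist":[-0.2,0,0.54]}
    - {"slide":[-18,3.4,-2.5],"twist":[-0.25,0,0.67]}

```text
time_s: 1.65
tool_pos: [403.6, -47.1, 337.7]
eef_rot: [0.896, 0.326, 0.295, 0.062]
ft_force: [0.3, 0.9, 0.9]
finger_gap: 55.0
```

```bash
python3 - <<'E'
from h import *
A=np.array([474,-63.5,246.9])
p=A+116*N; print(manip.sense()['tool_pos']);rel(p,Rtool(1.2))
E
```

```text
[403.57512312 -47.14589615 337.70612647]
slide cm [-0.45  0.57 -0.13] twist [-0.167 -0.027  0.401] q [-0.61 -0.24  2.06  0.52  0.92  0.03] t 1.65
```

Emit:
play_rows:
  steps:
    - {"slide":[-0.1,0.15,0],"twist":[-0.055,-0.01,0.13]}
    - {"slide":[-0.2,0.3,0],"twist":[-0.11,-0.02,0.26]}
    - {"slide":[-0.45,0.57,-0.13],"twist":[-0.167,-0.027,0.4]}
    - {"slide":[-0.45,0.57,-0.13],"twist":[-0.167,-0.027,0.4]}

```text
time_s: 2.05
tool_pos: [402.7, -54.0, 338.0]
eef_rot: [0.938, 0.115, 0.316, 0.08]
ft_force: [-0.7, -0.1, -0.3]
finger_gap: 55.1
```

```bash
python3 - <<'E'
from h import *
A=np.array([474,-63.5,246.9])
p=A+116*N; print(manip.sense()['tool_pos']);rel(p,Rtool(1.2))
d=grab('wrist'); cv2.imwrite('pics/w1.png',d['color'][:,:,::-1])
E
```

```text
[402.69692761 -54.01738119 338.04281945]
slide cm [0.04 0.06 0.01] twist [-0.    -0.    -0.001] q [-0.48 -0.29  2.11  0.33  0.72  0.66] t 2.05
```

View pics/w1.png

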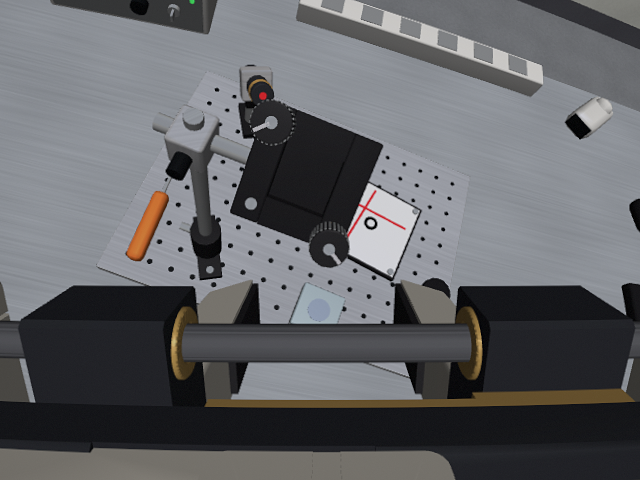

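Wrist view: knob A face is centred near (329,249), knob B near (271,122), each with a white index mark. The ring is at (371,223) and the cross at about (363,212).

```bash
python3 - <<'E'
from h import *
d=load('wrist')
c=d['color'][85:285,230:430,::-1];cv2.imwrite('pics/w1z.png',cv2.resize(c,None,fx=3,fy=3,interpolation=cv2.INTER_CUBIC))
vv,uu=np.mgrid[80:300,220:400]; uv=np.c_[uu.ravel(),vv.ravel()]
W=world(d,uv)
A=np.array([474,-63.5,246.9]);B=np.array([524.9,-14.3,281.4])
x0,y0,_=Rtool(0).as_matrix().T
for n,C in(('A',A),('B',B)):
    r=W-C; h=r@N; rad=np.linalg.norm(r-np.outer(h,N),axis=1)
    m=(rad<30)&(h>4)&(h<22); hm=np.median(h[m]); m=m&(abs(h-hm)<2.5)
    q=(r-np.outer(h,N))[m]; a,b=q@x0,q@y0
    P=np.c_[a,b].astype(np.float32); (cx,cy),R=cv2.minEnclosingCircle(P)
    print(n,m.sum(),'h',hm,'std',h[m].std(),'c',cx,cy,R,'mean',a.mean(),b.mean())
    G=C+cx*x0+cy*y0+(hm-11)*N; print(G.round(1), uv[m].mean(0))
    # plane fit normal
    w=W[m]-W[m].mean(0); print(np.linalg.svd(w)[2][2].round(3),N.round(3)) if m.sum()>20 and m.sum()<5000 else 0
E
```

```text
A 1245 h 12.199738168926787 std 0.7940768761483521 c -1.9369136095046997 0.5689684748649597 12.500213623046875 mean -1.445244473000685 0.8857955848540218
[473.5 -65.4 248.2] [328.95742972 247.52128514]
[-0.604  0.086  0.793] [-0.611  0.078  0.788]
B 1558 h 12.258627514611694 std 0.7868175061351568 c -1.0556341409683228 0.1377290040254593 12.519487380981445 mean -1.1243841901939495 0.2906383300393412
[524.1 -15.3 282.5] [271.3042362  121.81964056]
[-0.607  0.071  0.792] [-0.611  0.078  0.788]
```

View pics/w1z.png

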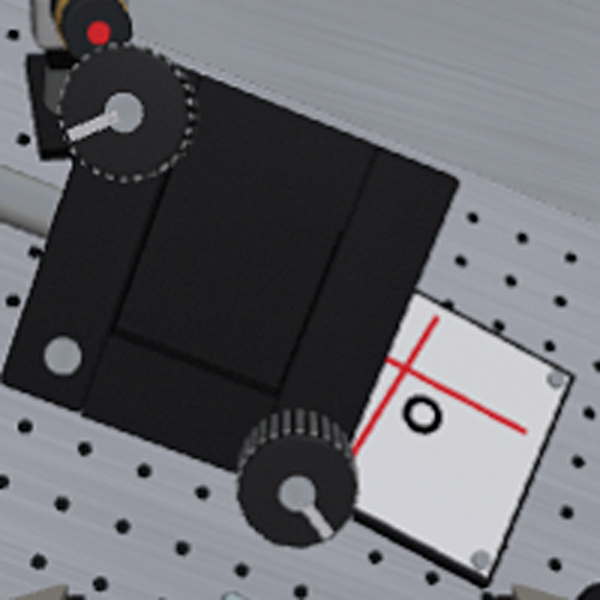

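```bash
cat >> h.py <<'E'
GA=np.array([473.5,-65.4,248.2]);GB=np.array([524.1,-15.3,282.5])
NA=np.array([-.343,-.939]);NB=np.array([.967,-.254])
def cross(d,name=''):
    """find red pixels & ring on the plate plane; offsets of the ring from each line"""
    c=d['color'].astype(int); red=(c[:,:,0]-np.maximum(c[:,:,1],c[:,:,2])>35)
    vv,uu=np.nonzero(red); W=onplane(d,np.c_[uu,vv],21)[:,:2]
    ctr=np.array([610.,-150]); m=np.abs(W-ctr).max(1)<60; W=W[m]
    dark=(c.max(2)<110); v2,u2=np.nonzero(dark); D=onplane(d,np.c_[u2,v2],21)[:,:2]
    mc=np.array([610.5,-150.])
    for _ in range(6):
        k=np.linalg.norm(D-mc,axis=1)<13; mc=D[k].mean(0)
    out=[]
    for n in (NA,NB):
        # ransac-ish: best line with normal near n
        best=None
        for a in np.linspace(-.12,.12,25):
            nn=np.array([n[0]*np.cos(a)-n[1]*np.sin(a),n[0]*np.sin(a)+n[1]*np.cos(a)])
            s=W@nn; hst,e=np.histogram(s,np.arange(s.min()-1,s.max()+2,1.0)); hh=np.convolve(hst,np.ones(3),'same'); i=hh.argmax()
            if best is None or hh[i]>best[0]: best=(hh[i],nn,e[i]+.5)
        _,nn,s0=best; k=abs(W@nn-s0)<2.5
        q=W[k]; mu=q.mean(0); v=np.linalg.svd(q-mu)[2]; nf=v[1]*np.sign(v[1]@n)
        out.append((mc-mu)@nf); print(name,'normal',nf.round(3),'ring minus line mm',round(out[-1],2),'n',k.sum(),'len',round(np.ptp(q@v[0]),1))
    print(name,'ring',mc.round(1),'need a',round(out[0]/7.2,3),'b',round(out[1]/6.5,3)); return out
E
python3 - <<'E'
from h import *
for n in ['wrist','top','scene']: cross(load(n),n)
rel(GA+8*N,Rtool(1.2))
E
```

```text
wrist normal [-0.352 -0.936] ring minus line mm 16.13 n 156 len 78.7
wrist normal [ 0.967 -0.254] ring minus line mm -16.18 n 142 len 68.6
wrist ring [ 608.4 -151. ] need a 2.24 b -2.489
top normal [-0.35  -0.937] ring minus line mm 17.85 n 23 len 78.2
top normal [ 0.966 -0.259] ring minus line mm -20.46 n 30 len 82.7
top ring [ 606.5 -147.5] need a 2.48 b -3.148
scene normal [-0.348 -0.937] ring minus line mm 18.22 n 71 len 87.0
scene normal [ 0.968 -0.251] ring minus line mm -13.95 n 77 len 87.4
scene ring [ 610.6 -153.7] need a 2.53 b -2.146
slide cm [-1.000e-02  2.900e-01  1.069e+01] twist [-0.002 -0.001  0.004] q [-0.48 -0.29  2.11  0.34  0.72  0.65] t 2.1
```

Emit:
play_rows:
  steps:
    - {"slide":[0,0.3,2],"twist":[0,0,0]}
    - {"slide":[0,0.3,5],"twist":[0,0,0]}
    - {"slide":[0,0.3,8],"twist":[0,0,0]}
    - {"slide":[0,0.3,10.2],"twist":[0,0,0]}
    - {"slide":[0,0.3,10.7],"twist":[0,0,0]}

```text
time_s: 2.6
tool_pos: [468.9, -64.6, 252.2]
eef_rot: [0.939, 0.119, 0.314, 0.079]
ft_force: [-0.0, 0.7, 0.1]
finger_gap: 55.2
```

```bash
python3 - <<'E'
from h import *
rel(GA+8*N,Rtool(1.2)); print(manip.sense()['ft_force'])
d=grab('wrist'); cv2.imwrite('pics/w2.png',d['color'][:,:,::-1])
E
```

```text
slide cm [ 0.1   0.06 -0.2 ] twist [-0.005  0.003  0.007] q [-0.41 -0.02  2.16  0.47  0.4   0.53] t 2.6
[-0.00153181  0.69644721  0.11425775]
```

View pics/w2.png

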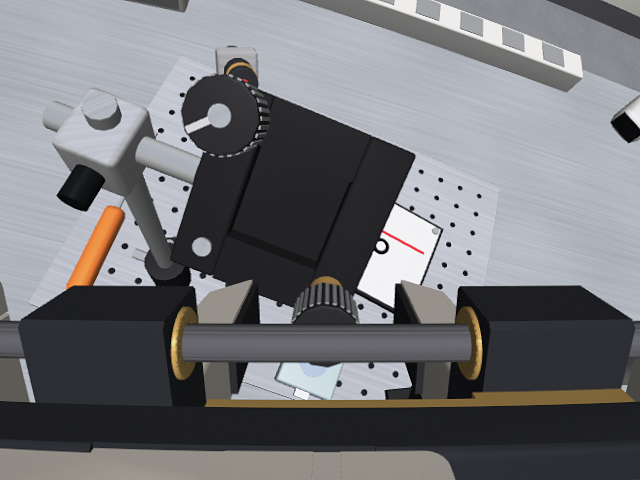

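Emit:
play_rows:
  steps:
    - {"slide":[0.1,0.06,-0.2],"twist":[0,0,0]}
    - {"slide":[0.1,0.06,-0.2],"twist":[0,0,0]}
    - {"slide":[0.1,0.06,-0.2],"twist":[0,0,0]}
    - {"slide":[0.1,0.06,-0.2],"twist":[0,0,0]}
  grip: 0
  force: 25

```text
time_s: 3.05
tool_pos: [468.5, -64.9, 255.9]
eef_rot: [0.938, 0.119, 0.315, 0.08]
ft_force: [0.0, 1.0, -0.2]
finger_gap: 27.8
```

```bash
python3 - <<'E'
from h import *
rel(GA+8*N,Rtool(1.2)); print(manip.sense()['ft_force'],manip.sense()['moment'],manip.sense()['finger_gap'])
E
```

```text
slide cm [-0.07 -0.04  0.11] twist [-0.004  0.001  0.007] q [-0.41 -0.03  2.16  0.46  0.41  0.54] t 3.05
[ 0.03139633  0.95700301 -0.23212188] [-0.03003177  0.46866952 -0.00848776] 27.841908658799156
```

Emit:
play_rows:
  steps:
    - {"slide":[0,0,0]}
    - {"slide":[0,0,0]}

```text
schema error: expected keys slide, twist
```

```bash
python3 - <<'E'
from h import *
rel(GA+8*N,Rtool(1.2)); print(manip.sense()['ft_force'],manip.sense()['moment'],manip.sense()['finger_gap'])
E
```

```text
slide cm [-0.07 -0.04  0.11] twist [-0.004  0.001  0.007] q [-0.41 -0.03  2.16  0.46  0.41  0.54] t 3.05
[ 0.03139633  0.95700301 -0.23212188] [-0.03003177  0.46866952 -0.00848776] 27.841908658799156
```

Emit:
play_rows:
  steps:
    - {"slide":[0,0,0],"twist":[0,0,0]}
    - {"slide":[0,0,0],"twist":[0,0,0]}
    - {"slide":[0,0,0],"twist":[0,0,0]}

```text
time_s: 3.35
tool_pos: [468.0, -63.7, 255.5]
eef_rot: [0.939, 0.119, 0.314, 0.078]
ft_force: [2.0, 5.5, -2.4]
finger_gap: 23.6
```

```bash
python3 - <<'E'
from h import *
rel(GA+8*N,Rtool(1.2)); print(manip.sense()['ft_force'],manip.sense()['moment'],manip.sense()['finger_gap'])
E
```

```text
slide cm [-0.04  0.09  0.12] twist [-0.007  0.002  0.007] q [-0.41 -0.03  2.16  0.46  0.41  0.54] t 3.35
[ 1.99701127  5.47582167 -2.43975257] [0.73132553 0.32462553 0.52341676] 23.62315586767678
```

Emit:
play_rows:
  steps:
    - {"slide":[0,0,0],"twist":[0,0,-0.12]}
    - {"slide":[0,0,0],"twist":[0,0,-0.25]}
    - {"slide":[0,0,0],"twist":[0,0,-0.38]}
    - {"slide":[0,0,0],"twist":[0,0,-0.51]}
    - {"slide":[0,0,0],"twist":[0,0,-0.64]}

```text
time_s: 3.85
tool_pos: [467.9, -63.5, 255.4]
eef_rot: [0.852, 0.411, 0.273, 0.174]
ft_force: [5.0, 2.0, -4.4]
finger_gap: 23.4
```

```bash
python3 - <<'E'
from h import *
rel(GA+8*N,Rtool(1.2)); print(manip.sense()['ft_force'],manip.sense()['moment'],manip.sense()['finger_gap'])
d=grab('wrist'); cv2.imwrite('pics/w3.png',d['color'][:,:,::-1])
cross(grab('scene'),'sc')
E
```

```text
slide cm [-0.1   0.07  0.13] twist [-0.007 -0.001  0.653] q [-0.41 -0.03  2.16  0.46  0.41 -0.11] t 3.85
[ 5.0245708   1.99201576 -4.38133493] [0.15587728 0.28251914 0.0835217 ] 23.351166035681256
sc normal [-0.351 -0.937] ring minus line mm 13.27 n 72 len 86.8
sc normal [ 0.964 -0.266] ring minus line mm -13.69 n 81 len 87.4
sc ring [ 610.6 -153.7] need a 1.843 b -2.107
```

View pics/w3.png

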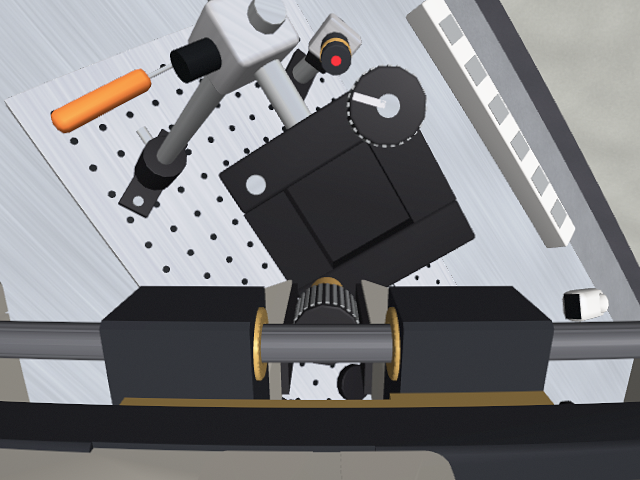

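Emit:
play_rows:
  steps:
    - {"slide":[0,0,0],"twist":[0,0,-0.13]}
    - {"slide":[0,0,0],"twist":[0,0,-0.27]}
    - {"slide":[0,0,0],"twist":[0,0,-0.41]}
    - {"slide":[0,0,0],"twist":[0,0,-0.55]}
    - {"slide":[0,0,0],"twist":[0,0,-0.69]}

```text
time_s: 4.45
tool_pos: [467.8, -63.4, 255.3]
eef_rot: [0.664, 0.674, 0.199, 0.255]
ft_force: [3.2, 0.5, -4.8]
finger_gap: 23.4
```

Emit:
play_rows:
  steps:
    - {"slide":[0,0,0],"twist":[0,0,-0.13]}
    - {"slide":[0,0,0],"twist":[0,0,-0.27]}
    - {"slide":[0,0,0],"twist":[0,0,-0.41]}
    - {"slide":[0,0,0],"twist":[0,0,-0.53]}
    - {"slide":[0,0,0],"twist":[0,0,-0.63]}

```text
time_s: 4.95
tool_pos: [467.6, -63.4, 255.2]
eef_rot: [0.422, 0.847, 0.109, 0.304]
ft_force: [3.3, -1.1, -4.8]
finger_gap: 23.3
```

```bash
python3 - <<'E'
from h import *
rel(GA+8*N,Rtool(1.2)); print(manip.sense()['ft_force'],manip.sense()['moment'],manip.sense()['finger_gap'])
s=grab('scene');cross(s,'sc');cross(grab('top'),'top')
c=s['color'][315:390,245:345,::-1];cv2.imwrite('pics/s3.png',cv2.resize(c,None,fx=7,fy=7,interpolation=cv2.INTER_CUBIC))
E
```

```text
slide cm [-0.12 -0.05  0.12] twist [-0.007 -0.006  1.971] q [-0.41 -0.03  2.16  0.46  0.41 -1.42] t 4.95
[ 3.27476736 -1.09298453 -4.83498417] [-0.07864527  0.35387013 -0.13952771] 23.34834955754614
sc normal [-0.352 -0.936] ring minus line mm 8.01 n 81 len 88.3
sc normal [ 0.965 -0.261] ring minus line mm -18.15 n 81 len 87.4
sc ring [ 605.4 -156.4] need a 1.112 b -2.792
top normal [-0.352 -0.936] ring minus line mm nan n 29 len 81.1
top normal [ 0.967 -0.255] ring minus line mm nan n 31 len 82.7
top ring [nan nan] need a nan b nanh.py:39: RuntimeWarning: Mean of empty slice.
  k=np.linalg.norm(D-mc,axis=1)<13; mc=D[k].mean(0)
  ret = um.true_divide(
```

View pics/s3.png

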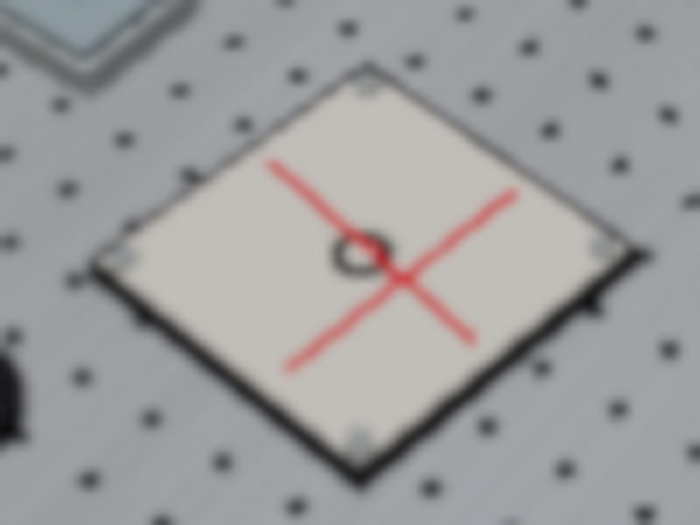

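```bash
python3 - <<'E'
from h import *
s=load('scene'); zs=lambda l:[((u+.5)/7-.5+245,(v+.5)/7-.5+315) for u,v in l]
P=onplane(s,zs([(269,162),(473,343),(362,254),(517,190),(288,371)]),21)[:,:2]
t=P[1]-P[0];t/=np.linalg.norm(t);n=np.array([-t[1],t[0]]);n*=np.sign(n@NA);print(n,(P[2]-P[0])@n)
t=P[4]-P[3];t/=np.linalg.norm(t);n=np.array([-t[1],t[0]]);n*=np.sign(n@NB);print(n,(P[2]-P[3])@n)
E
```

```text
[-0.35432398 -0.93512273] 2.2012204304482625
[ 0.96717376 -0.25411594] -15.19890582687504
```

Remaining about 2.2 mm, so 0.3 rad.

Emit:
play_rows:
  steps:
    - {"slide":[0,0,0],"twist":[0,0,-0.1]}
    - {"slide":[0,0,0],"twist":[0,0,-0.2]}
    - {"slide":[0,0,0],"twist":[0,0,-0.29]}
    - {"slide":[0,0,0],"twist":[0,0,-0.29]}
    - {"slide":[0,0,0],"twist":[0,0,-0.29]}

```text
time_s: 5.55
tool_pos: [467.6, -63.5, 255.2]
eef_rot: [0.299, 0.898, 0.066, 0.317]
ft_force: [3.4, -0.7, -4.2]
finger_gap: 23.4
```

Emit:
play_rows:
  steps:
    - {"slide":[0,0,0],"twist":[0,0,0]}
    - {"slide":[0,0,0],"twist":[0,0,0]}
    - {"slide":[0,0,0],"twist":[0,0,0]}
    - {"slide":[0,0,0],"twist":[0,0,0]}
  grip: 0.6

```text
time_s: 5.95
tool_pos: [467.6, -63.4, 255.4]
eef_rot: [0.299, 0.898, 0.066, 0.317]
ft_force: [-1.1, -0.9, 0.3]
finger_gap: 51.0
```

```bash
python3 - <<'E'
from h import *
s=manip.sense(); print(s['finger_gap'],s['ft_force'],s['q'].round(2),s['tool_pos']); rel(GA+100*N,Rtool(-1.1)); rel(GB+100*N,Rtool(-1.1));rel(GB+100*N,Rtool(-0.6))
E
```

```text
50.98902452835338 [-1.13570054 -0.90321834  0.31719468] [-0.41 -0.03  2.16  0.46  0.41 -1.71] [467.62347975 -63.44915706 255.37439199]
slide cm [-0.03 -0.06 -9.06] twist [ 0.003 -0.007 -0.048] q [-0.41 -0.03  2.16  0.46  0.41 -1.71] t 5.95
slide cm [-2.09  7.57 -9.06] twist [ 0.003 -0.007 -0.048] q [-0.41 -0.03  2.16  0.46  0.41 -1.71] t 5.95
slide cm [-2.09  7.57 -9.06] twist [ 0.001 -0.007  0.452] q [-0.41 -0.03  2.16  0.46  0.41 -1.71] t 5.95
```

Emit:
play_rows:
  steps:
    - {"slide":[0,0,-1.5],"twist":[0,0,0]}
    - {"slide":[0,0,-5],"twist":[0,0,0]}
    - {"slide":[0,0,-9],"twist":[0,0,0]}
    - {"slide":[-1,3.8,-9],"twist":[0,-0.007,-0.02]}
    - {"slide":[-2.1,7.6,-9],"twist":[0,-0.007,-0.04]}

```text
time_s: 6.45
tool_pos: [463.5, -8.9, 363.9]
eef_rot: [0.284, 0.901, 0.057, 0.324]
ft_force: [-0.4, -0.8, -0.8]
finger_gap: 55.2
```

```bash
python3 - <<'E'
from h import *
rel(GB+100*N,Rtool(-1.1)); rel(GB+8*N,Rtool(-1.1))
d=grab('wrist'); cv2.imwrite('pics/w4.png',d['color'][:,:,::-1])
s=grab('scene')
c=s['color'][315:390,245:345,::-1];cv2.imwrite('pics/s4.png',cv2.resize(c,None,fx=7,fy=7,interpolation=cv2.INTER_CUBIC))
E
```

```text
slide cm [0.25 0.02 0.17] twist [ 0.002  0.007 -0.012] q [-0.22 -0.17  1.96  0.09  0.69 -1.23] t 6.45
slide cm [0.32 0.01 9.37] twist [ 0.002  0.007 -0.012] q [-0.22 -0.17  1.96  0.09  0.69 -1.23] t 6.45
```

View pics/w4.png

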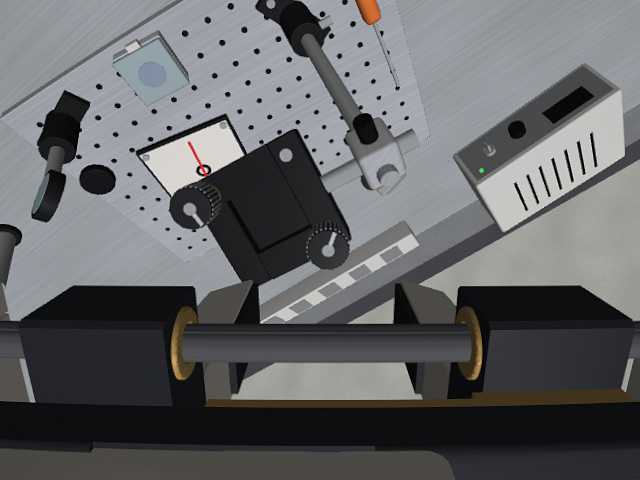

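View pics/s4.png

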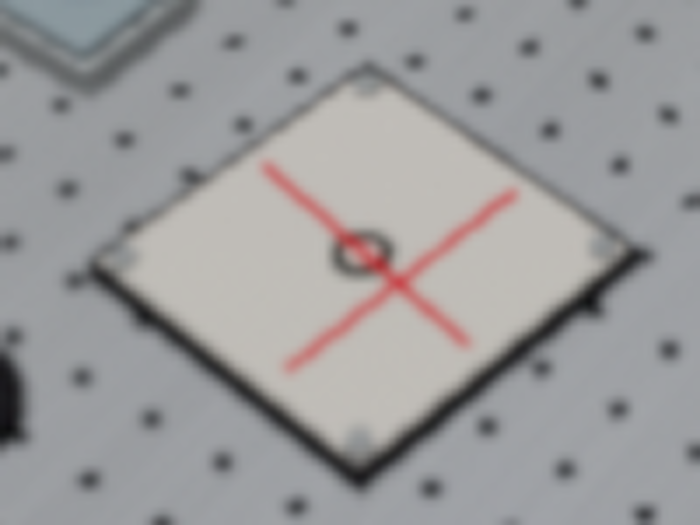

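```bash
python3 - <<'E'
from h import *
d=load('wrist'); c=d['color'][110:190,130:250,::-1];cv2.imwrite('pics/w4z.png',cv2.resize(c,None,fx=6,fy=6,interpolation=cv2.INTER_CUBIC))
s=load('scene'); zs=lambda l:[((u+.5)/7-.5+245,(v+.5)/7-.5+315) for u,v in l]
P=onplane(s,zs([(264,165),(468,347),(362,254)]),21)[:,:2]
t=P[1]-P[0];t/=np.linalg.norm(t);n=np.array([-t[1],t[0]]);n*=np.sign(n@NA);print(n,(P[2]-P[0])@n)
E
```

```text
[-0.35553988 -0.93466111] 0.3418608113456821
```

View pics/w4z.png

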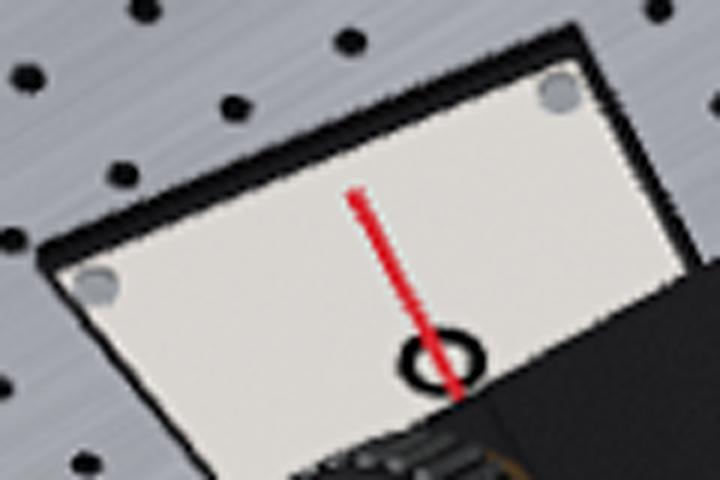

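The wrist zoom shows line_a passing through the ring centre (443,360) to within half a millimetre, so screw A is done. Now down to B.

Emit:
play_rows:
  steps:
    - {"slide":[0.3,0,1],"twist":[0,0.007,0]}
    - {"slide":[0.3,0,3.5],"twist":[0,0.007,0]}
    - {"slide":[0.3,0,6.5],"twist":[0,0.007,0]}
    - {"slide":[0.3,0,9],"twist":[0,0.007,0]}
    - {"slide":[0.3,0,9.3],"twist":[0,0.007,0]}

```text
time_s: 7.05
tool_pos: [520.9, -11.4, 285.9]
eef_rot: [0.281, 0.904, 0.06, 0.318]
ft_force: [0.1, -0.3, 0.2]
finger_gap: 54.8
```

```bash
python3 - <<'E'
from h import *
rel(GB+8*N,Rtool(-1.1)); print(manip.sense()['ft_force'])
d=grab('wrist'); cv2.imwrite('pics/w5.png',d['color'][:,:,::-1])
E
```

```text
slide cm [-0.23 -0.27 -0.31] twist [ 0.004 -0.008 -0.007] q [-0.2   0.03  2.    0.12  0.45 -1.25] t 7.05
[ 0.05289977 -0.33893343  0.21166842]
```

View pics/w5.png

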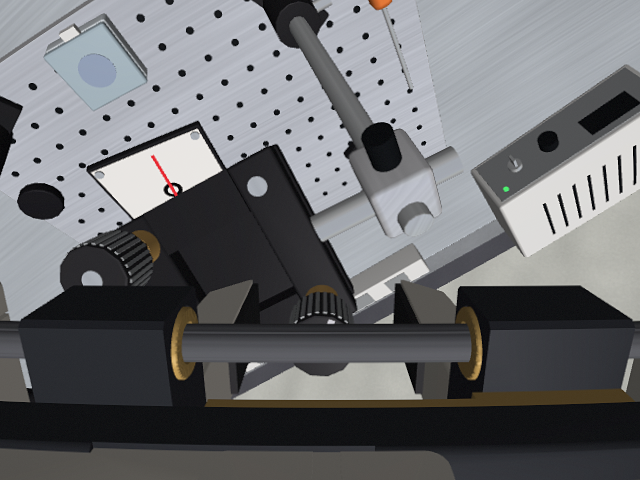

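Emit:
play_rows:
  steps:
    - {"slide":[-0.2,-0.25,-0.3],"twist":[0.004,-0.008,0]}
    - {"slide":[-0.2,-0.25,-0.3],"twist":[0.004,-0.008,0]}

```text
time_s: 7.3
tool_pos: [518.6, -14.7, 290.6]
eef_rot: [0.282, 0.902, 0.057, 0.322]
ft_force: [-0.1, -1.3, 0.2]
finger_gap: 55.3
```

```bash
python3 - <<'E'
from h import *
rel(GB+8*N,Rtool(-1.1)); print(manip.sense()['ft_force'])
E
```

```text
slide cm [ 0.06 -0.02  0.17] twist [ 0.001  0.003 -0.007] q [-0.2   0.02  2.01  0.1   0.46 -1.25] t 7.3
[-0.1222263  -1.25874203  0.23662583]
```

Emit:
play_rows:
  steps:
    - {"slide":[0.06,0,0.17],"twist":[0,0,0]}
    - {"slide":[0.06,0,0.17],"twist":[0,0,0]}
    - {"slide":[0.06,0,0.17],"twist":[0,0,0]}
    - {"slide":[0.06,0,0.17],"twist":[0,0,0]}
    - {"slide":[0.06,0,0.17],"twist":[0,0,0]}
  grip: 0
  force: 25

```text
time_s: 7.8
tool_pos: [519.5, -14.1, 289.3]
eef_rot: [0.282, 0.902, 0.057, 0.322]
ft_force: [0.7, 3.3, 2.0]
finger_gap: 23.5
```

Emit:
play_rows:
  steps:
    - {"slide":[0,0,0],"twist":[0,0,0]}
    - {"slide":[0,0,0],"twist":[0,0,0]}

```text
time_s: 8.0
tool_pos: [519.5, -14.1, 289.3]
eef_rot: [0.281, 0.902, 0.057, 0.322]
ft_force: [0.1, 0.1, 1.1]
finger_gap: 22.9
```

```bash
python3 - <<'E'
from h import *
rel(GB+8*N,Rtool(-1.1)); print(manip.sense()['ft_force'],manip.sense()['finger_gap'])
E
```

```text
slide cm [ 0.01 -0.08  0.03] twist [ 0.002  0.003 -0.007] q [-0.2   0.02  2.01  0.1   0.45 -1.25] t 8.0
[0.05417791 0.08572376 1.06595555] 22.90736815008574
```

Emit:
play_rows:
  steps:
    - {"slide":[0,0,0],"twist":[0,0,0.12]}
    - {"slide":[0,0,0],"twist":[0,0,0.26]}
    - {"slide":[0,0,0],"twist":[0,0,0.4]}
    - {"slide":[0,0,0],"twist":[0,0,0.54]}
    - {"slide":[0,0,0],"twist":[0,0,0.68]}

```text
time_s: 8.5
tool_pos: [519.3, -14.2, 289.2]
eef_rot: [0.568, 0.755, 0.162, 0.284]
ft_force: [-1.9, -1.4, 2.2]
finger_gap: 23.5
```

Emit:
play_rows:
  steps:
    - {"slide":[0,0,0],"twist":[0,0,0.13]}
    - {"slide":[0,0,0],"twist":[0,0,0.27]}
    - {"slide":[0,0,0],"twist":[0,0,0.41]}
    - {"slide":[0,0,0],"twist":[0,0,0.55]}
    - {"slide":[0,0,0],"twist":[0,0,0.69]}

```text
time_s: 9.0
tool_pos: [519.1, -14.2, 289.0]
eef_rot: [0.792, 0.516, 0.249, 0.212]
ft_force: [-1.4, 0.7, 1.0]
finger_gap: 23.1
```

Emit:
play_rows:
  steps:
    - {"slide":[0,0,0],"twist":[0,0,0.13]}
    - {"slide":[0,0,0],"twist":[0,0,0.27]}
    - {"slide":[0,0,0],"twist":[0,0,0.41]}
    - {"slide":[0,0,0],"twist":[0,0,0.55]}
    - {"slide":[0,0,0],"twist":[0,0,0.66]}

```text
time_s: 9.5
tool_pos: [518.9, -14.1, 288.8]
eef_rot: [0.917, 0.229, 0.304, 0.119]
ft_force: [-1.1, 1.5, 0.3]
finger_gap: 23.4
```

```bash
python3 - <<'E'
from h import *
rel(GB+8*N,Rtool(-1.1)); print(manip.sense()['ft_force'],manip.sense()['finger_gap'])
d=grab('wrist'); cv2.imwrite('pics/w6.png',d['color'][:,:,::-1])
s=grab('scene')
c=s['color'][315:390,245:345,::-1];cv2.imwrite('pics/s6.png',cv2.resize(c,None,fx=7,fy=7,interpolation=cv2.INTER_CUBIC))
E
```

```text
slide cm [-0.01  0.06  0.03] twist [ 2.000e-03  0.000e+00 -2.054e+00] q [-0.2   0.02  2.01  0.1   0.45  0.8 ] t 9.5
[-1.07668012  1.52811559  0.31945335] 23.439009310716763
```

View pics/s6.png

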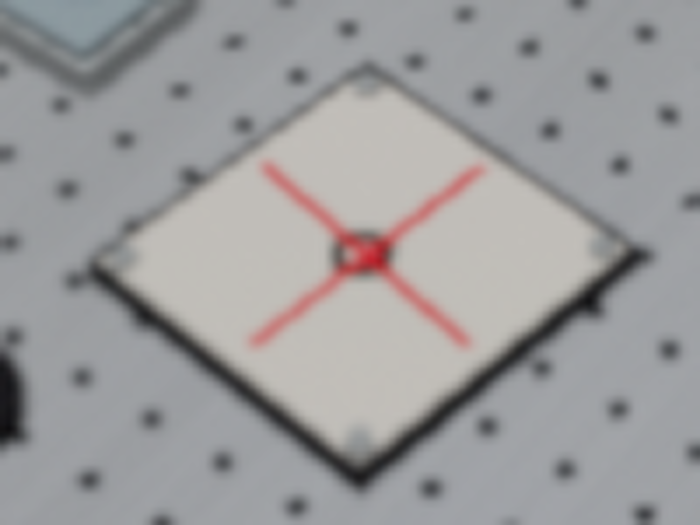

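View pics/w6.png

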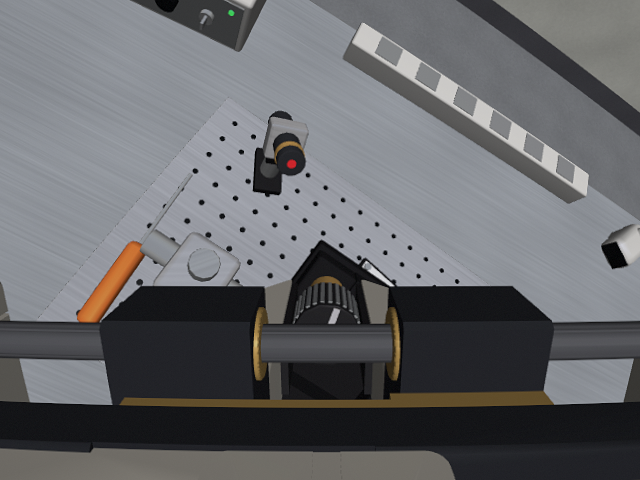

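```bash
python3 - <<'E'
from h import *
s=load('scene'); zs=lambda l:[((u+.5)/7-.5+245,(v+.5)/7-.5+315) for u,v in l]
P=onplane(s,zs([(483,168),(252,345),(362,254)]),21)[:,:2]
t=P[1]-P[0];t/=np.linalg.norm(t);n=np.array([-t[1],t[0]]);n*=np.sign(n@NB);print(n,(P[2]-P[0])@n)
E
```

```text
[ 0.9652324  -0.26139323] -1.8090817464961868
```

1.8 mm remains, so another 0.28 rad, then release.

Emit:
play_rows:
  steps:
    - {"slide":[0,0,0],"twist":[0,0,0.1]}
    - {"slide":[0,0,0],"twist":[0,0,0.2]}
    - {"slide":[0,0,0],"twist":[0,0,0.28]}
    - {"slide":[0,0,0],"twist":[0,0,0.28]}
    - {"slide":[0,0,0],"twist":[0,0,0.28]}

```text
time_s: 10.1
tool_pos: [518.9, -14.0, 288.8]
eef_rot: [0.94, 0.103, 0.317, 0.076]
ft_force: [-0.7, 3.3, 0.8]
finger_gap: 23.3
```

Emit:
play_rows:
  steps:
    - {"slide":[0,0,0],"twist":[0,0,0]}
    - {"slide":[0,0,0],"twist":[0,0,0]}
    - {"slide":[0,0,0],"twist":[0,0,0]}
    - {"slide":[0,0,0],"twist":[0,0,0]}
  grip: 0.6

```text
time_s: 10.5
tool_pos: [518.9, -14.1, 288.8]
eef_rot: [0.94, 0.103, 0.317, 0.076]
ft_force: [0.5, -1.3, -0.6]
finger_gap: 50.6
```

Emit:
play_rows:
  steps:
    - {"slide":[0,0,-1.5],"twist":[0,0,0]}
    - {"slide":[0,0,-4],"twist":[0,0,0]}
    - {"slide":[0,0,-7],"twist":[0,0,0]}
    - {"slide":[0,0,-10],"twist":[0,0,0]}
    - {"slide":[0,0,-12],"twist":[0,0,0]}

```text
time_s: 11.0
tool_pos: [444.7, -4.6, 385.1]
eef_rot: [0.939, 0.103, 0.318, 0.077]
ft_force: [1.0, 0.1, 0.8]
finger_gap: 55.1
```

```bash
python3 - <<'E'
from h import *
print(manip.sense()['ft_force'],manip.sense()['finger_gap'])
d=grab('wrist'); cv2.imwrite('pics/w7.png',d['color'][:,:,::-1])
rel(GA+116*N,Rtool(1.2))
s=grab('scene')
c=s['color'][315:390,245:345,::-1];cv2.imwrite('pics/s7.png',cv2.resize(c,None,fx=7,fy=7,interpolation=cv2.INTER_CUBIC))
E
```

```text
[0.95246099 0.12254663 0.79481657] 55.0668325892619
slide cm [-7.31  3.39  1.59] twist [ 0.003 -0.007 -0.024] q [-0.22 -0.23  1.94  0.08  0.77  1.09] t 11.05
```

View pics/w7.png

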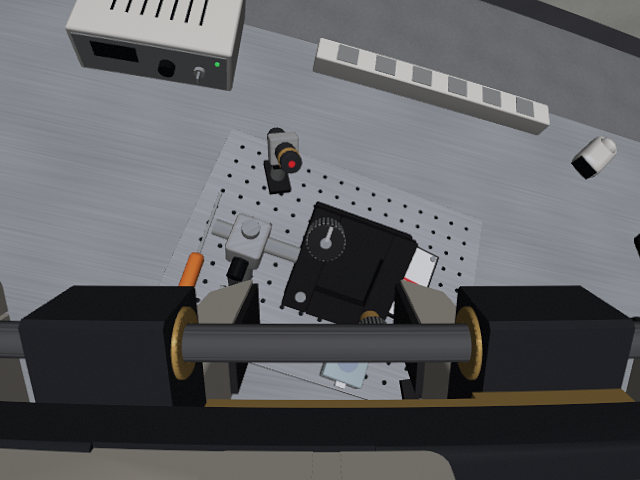

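View pics/s7.png

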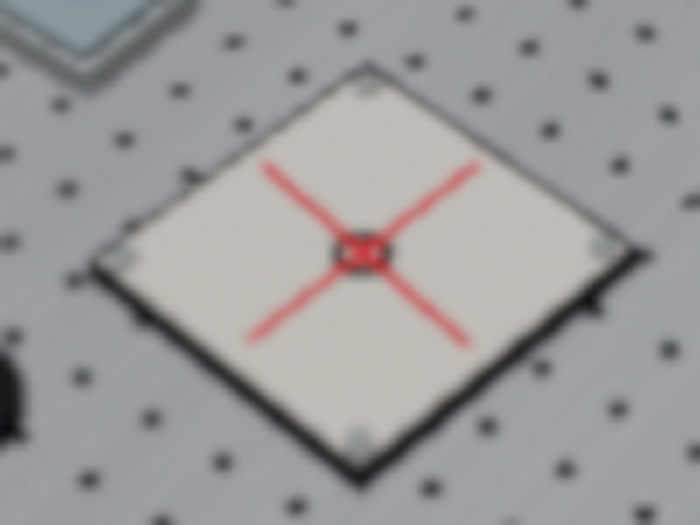

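The scene view shows the cross centred in the ring. I'll check it from the first wrist viewpoint.

Emit:
play_rows:
  steps:
    - {"slide":[-2.5,1.1,0],"twist":[0,0,0]}
    - {"slide":[-6,2.5,0],"twist":[0,0,0]}
    - {"slide":[-9,3.4,0],"twist":[0,0,0]}
    - {"slide":[-9,3.4,0],"twist":[0,0,0]}

```text
time_s: 11.5
tool_pos: [378.3, -61.3, 337.3]
eef_rot: [0.94, 0.101, 0.318, 0.077]
ft_force: [0.6, -0.2, 0.7]
finger_gap: 55.1
```

```bash
python3 - <<'E'
from h import *
d=grab('wrist'); cv2.imwrite('pics/w8.png',d['color'][:,:,::-1])
c=onplane
T=np.linalg.inv(d['world_from_camera'])@np.array([608.4,-151,21,1]); k,D=K(d)
u=cv2.projectPoints(np.array([[[T[0],-T[1],-T[2]]]]),np.zeros(3),np.zeros(3),k,D)[0].ravel();print(u)
x,y=u.astype(int); c=d['color'][max(y-40,0):y+40,x-50:x+50,::-1]; cv2.imwrite('pics/w8z.png',cv2.resize(c,None,fx=7,fy=7,interpolation=cv2.INTER_CUBIC))
t=grab('top'); c=t['color'][170:300,260:430,::-1];cv2.imwrite('pics/t8.png',cv2.resize(c,None,fx=4.6,fy=4.6,interpolation=cv2.INTER_CUBIC))
E
```

```text
[366.76997844 203.34395407]
```

View pics/w8z.png

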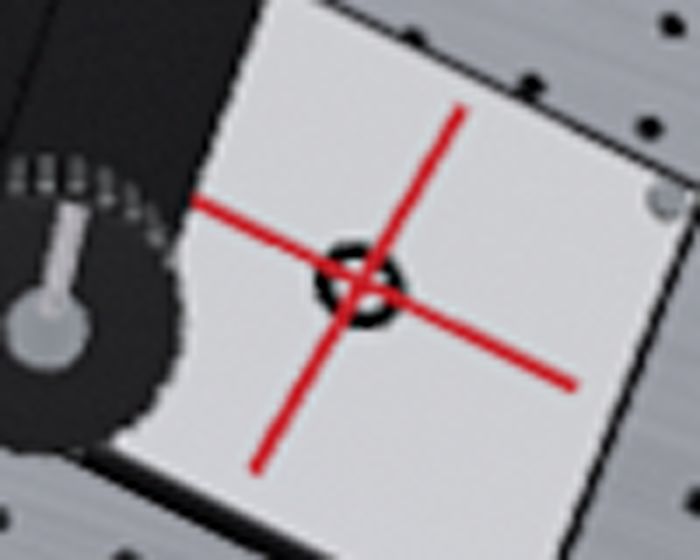

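View pics/t8.png

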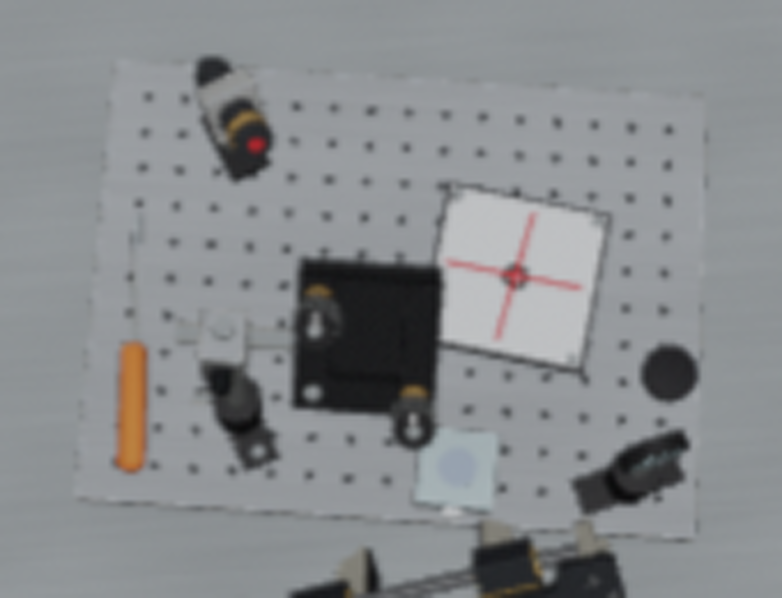

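The wrist crop puts the ring at (360,285) and the cross at (363,284), within 0.5 mm. In the top view the loose items are where they were and the gripper is clear, so I'll hand in.

```bash
python3 -c "
from cell import manip
s=manip.sense();print(s['time_s'],abs(s['joint_vel']).max(),s['ft_force']);print(manip.hand_in())"
```

```text
11.6 0.05084946645473941 [0.14275933 0.06432056 0.97831281]
the job is handed in; nothing more can be done
None
```

I turned screw A by about +2.25 rad and released it. Then I turned screw B by about −2.33 rad, released it and backed the gripper clear. The job was handed in at 11.6 s.

- **Alignment:** The last wrist, scene and top pictures all show the cross's centre in the middle of the ring, about 0.5 mm off in the wrist picture.
- **Other checks:** In the last top picture the driver, lens cap and optics box were unmoved. I didn't re-check the wash bottle or spare post at the end, but the arm stayed well away from both. Wrist forces stayed under about 8 N at every reading I took.
- **Disagreements:** My automatic ring finder was unreliable in the coarse scene and top pictures, at worst about 6 mm off or finding nothing. For the last corrections I used line positions I picked by hand in zoomed pictures, and those agreed with the wrist views.

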